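# Lock a setting die into its bayonet base

### The job

Take the red snap-setting die out of the rack and fit it in the grey die base: find the two slots of the socket with its pins, press it straight down against the spring, turn it clockwise about a quarter turn to the stop, and let go so that it springs up into its lock. Be gentle with the socket - firm hand pressure, no forcing - and leave the blue die, the tin and the thread spool where they are.

Things in the scene. Friction and masses are not known exactly. Their poses are not given: they have to be found in the camera images.
- red_die_grip (a point): Red die, 0.18 kg: the point on its axis half-way up its round ribbed red knob (38 mm diameter, 16 mm above to 16 mm below this point). Below it a steel shaft of 26 mm diameter with a 5 mm tapered flat nose, 46 mm below this point. 36 mm below this point an 8 x 8 mm square cross pin stands out on both sides to 20 mm from the axis.
- red_die: The red die itself: origin at the centre of its nose, x along the cross pin (two white marks on top of the knob show that direction), z up. It is the same after half a turn.
- blue_die_grip (a point): The same point on the blue die, of the same shape, which stays in the rack.
- die_rack: Fixed wooden rack 170 x 70 x 24 mm; origin at the centre of its underside, x along its length. Two round pockets of 46 mm diameter, 16 mm deep, at x = -42 and +42 mm; a die stands loosely on its nose in each, in either order, turned any way, its grip point 54 mm above the bench.
- die_base: Fixed grey die base: plate 110 x 110 x 20 mm carrying a round bayonet socket (74 mm diameter, 30 mm high) in its middle; origin at the centre of the underside, z up along the socket's axis. Pressing or forcing the die into it with over 45 N of contact force (summed over the contacts) spoils it, and so does twisting against its stop with over about 0.7 N m (90 N summed).
- socket_mouth (a point): Centre of the socket's top, 50 mm above the base's origin, axes as the base. 29 mm hole in a 6 mm lip with two opposite slots 10.5 mm wide, out to 22 mm; yellow marks at their ends. The slots' line lies up to 35 degrees either way from the x axis, new each time, not reported: look, or feel for it under light pressure; the pin drops in within about 4 degrees.
- socket_lock (a point): Where the die's grip point is once locked: on the axis, 79 mm above the base's origin. On the same scale: 90 mm with the pin resting on the lip, 84 mm where the nose meets the spring plate, 76 mm with the pin just under the lip; press to 73 or 74 mm to turn; bottom at 71 mm.
- spring_plate (a joint): How far the brass spring plate in the socket is pressed down (m, 0 free to 0.013); pushes up 5 N plus 0.6 N per mm. Under the lip the pin turns only clockwise seen from above, 90 degrees to a hard stop below a 3 mm deep notch in the lip: let go there, the spring lifts the die into the notch. Let go part-way, it stays held at 76 mm and can be gripped again; unturned, it is pushed out.
- tin_mid (a point): Small red round tin, 56 mm diameter, 35 mm high; this point is its centre. A bystander, loose.
- spool_mid (a point): Reel of navy thread, 32 mm diameter, 42 mm high; this point is its centre. A bystander, loose.

How it is judged:
By the outcome, as a careful person would: the job done as asked, in the order asked, and still so for the second after the job is handed in, with the robot touching nothing.
It also fails if it takes over 72 s, if anything falls off the work surface, if the arm or the gripper's body presses on something with over 40 N, if the wrist force passes 120 N, or if a joint passes its speed limit or range.

### The arm

A 6-joint arm with a two-finger parallel gripper is mounted at the origin on a cart in front of the work surface, level with it; the furniture and walls round the work are solid. World frame = base frame: x ahead of the robot, y to its left, z up, the work surface at z = 0. Lengths are in mm, angles in rad, forces in N, time in s.
With the tool pointing down it reaches from about 250 to 800 mm from the base axis. Payload 3.9 kg.
Tool frame: the origin (TCP) lies midway between the tips of the shut fingers; the grasp point (between the pads) lies 19 mm behind it; z points along the fingers, y is the line along which they close (so a half turn about z gives the same grasp; the last joint's range is limited). The gripper opens to 85 mm and grips with 20 to 120 N. Pads are 22 mm wide; open, the fingers measure 114 mm over their backs; the gripper's body (76 mm by 85 mm) begins 54 mm behind the grasp point. The pads swing forward as they close: fully open they stand 13 mm farther back than shut.
Start: joints at [1.314, 0.26, -0.138, 1.173, 0, 1.571], TCP at [133.339, 507.776, 231.304] pointing down, gripper open.
Joint ranges: [-2.78, 2.78], [-0.83, 1.72], [-1.28, 1.37], [-1.9, 2.12], [-1.57, 1.48], [-3.14, 3.14]. Speed limits (rad/s): [2.57, 2.57, 3.14, 3.14, 3.14, 3.14].

### API

Orientations are given as a unit quaternion [w, x, y, z].
In Python, from station import bot gives the robot as it stands.
- The arm moves only by the shell command python3 -m crank 'ROWS' [OPENING]. ROWS is JSON, one flat list of numbers, 6 for each row, row after row: the shift along the tool's x, y, z normalised to -1 to 1, where 1 is 0.025 m, then the turn, a rotation vector about the tool's x, y, z normalised to -1 to 1, where 1 is 4 degrees. A call has exactly 5 rows; each row shifts and turns the commanded pose from where the row before left it, along the tool's axes as they then stand; what a row does not reach is not made up. A row lasts 1/12 s, in which the tool goes at most 41.7 mm and 7.16 degrees, less where a joint would pass 70% of its speed; a pose out of reach is approached as far as the arm can. A call with a number of a shift or a turn outside -1 to 1 is refused whole. A call with a gripper value outside its range is refused whole. OPENING is the closure, from -1 (fully open) to 1 (shut), set as the call begins (- or left out, the last holds). The fingers move at their own pace and stop on an object; the grip force is fixed at half the most. Time passes only in rows, so rows that do not move let the fingers close, or fill a call up. It gives the time, the measured TCP pose, the force, the opening and the grip force at its end, in the units of the state.
- bot.read_state(): the state, without advancing time (a new reading comes with each control period).
- bot.get_image(name): name is "scene" or "top" or "wrist"; returns the picture (420x560x3 uint8, blue, green, red); there is no depth.
- bot.camera_info(name): a dict with "fx", "fy", "cx", "cy" (pixels), "k1" (the pictures are not rectified: a ray, as slopes to the right and down, at radius r is drawn at 1 + k1 r^2 times it, then the intrinsics apply), "cam_to_world" (4x4, takes a point from camera to world coordinates). Camera axes: x right, y down, z forward; pixel columns grow to the right and rows downward; lengths in mm; the calibration is good to about 2 mm. A picture is of the moment at which its call begins: read the wrist's pose just before it. camera_info takes no time and is no camera call; for the wrist camera it gives the pose at the moment of the call.
- bot.hand_in(): hands the job in; it is judged then, once.
The state is a dict: "clock": time; "joints": joint angles; "qvel": joint speeds; "tau": joint torques, N m; "ee_pos": TCP position; "orientation": TCP orientation; "contact_force": force on the tool from outside, world axes, zero at the start; "moment": the same for the moment, N m; "finger_gap": finger opening in mm; "gripper_force": force on a finger pad.
Only numpy, scipy, OpenCV 4.12 (cv2) and the standard library are available. Lean on these libraries where they do the work, as an engineer would, in place of code of your own. Each camera call takes 0.05 s, during which the arm holds its last target. There are 200 camera calls.

## Working session

There is one attempt and no reset: what is moved stays moved. The work goes in short steps, Python scripts to look and compute and a shell command to move; the robot and the scene stay as the last step left them, time stands still between calls to the robot, and variables do not carry over. Pictures are saved under pics/ and viewed, at most 10 in all, crops included, and the job is handed in when it is done.

```bash
mkdir -p pics; ls; cat > h.py <<'E'
import numpy as np, cv2
from scipy.spatial.transform import Rotation as R
from station import bot
def ray(ci,u,v):
    K=np.array([[ci['fx'],0,ci['cx']],[0,ci['fy'],ci['cy']],[0,0,1.]])
    p=cv2.undistortPoints(np.array([[[u,v]]],float),K,np.array([ci['k1'],0,0,0.]))[0,0]
    T=np.array(ci['cam_to_world']); return T[:3,3],T[:3,:3]@np.array([p[0],p[1],1])
def at_z(ci,u,v,z):
    o,d=ray(ci,u,v); return o+d*(z-o[2])/d[2]
def proj(ci,P):
    T=np.array(ci['cam_to_world']); c=(np.array(P)-T[:3,3])@T[:3,:3]; s=c[:2]/c[2]; s=s*(1+ci['k1']*(s@s))
    return s*[ci['fx'],ci['fy']]+[ci['cx'],ci['cy']]
E
python3 - <<'E'
from h import *
s=bot.read_state(); print({k:np.round(v,3).tolist() for k,v in s.items()})
a=bot.get_image('top'); b=bot.get_image('scene')
cv2.imwrite('pics/top.png',a); cv2.imwrite('pics/scene.png',b)
for n in('top','scene','wrist'): print(n,{k:np.round(v,3).tolist() for k,v in bot.camera_info(n).items()})
E
```

```text
pics
{'clock': 0.0, 'joints': [1.314, 0.261, -0.139, 1.173, -0.0, 1.571], 'qvel': [-0.0, -0.001, -0.0, 0.0, -0.0, 0.0], 'tau': [0.0, -40.568, 25.392, 0.019, 0.0, 0.0], 'ee_pos': [133.182, 507.118, 230.458], 'orientation': [-0.0, 0.128, 0.992, -0.001], 'contact_force': [-0.041, 0.32, -0.415], 'moment': [0.03, 0.003, -0.013], 'gripper_force': 0.0, 'finger_gap': 85.928}
top {'fx': 538.61, 'fy': 538.61, 'cx': 273.95, 'cy': 202.185, 'k1': -0.193, 'cam_to_world': [[0.016, -0.995, 0.099, 480.464], [-1.0, -0.014, 0.013, -118.758], [-0.012, -0.099, -0.995, 1133.892], [0.0, 0.0, 0.0, 1.0]]}
scene {'fx': 477.614, 'fy': 477.614, 'cx': 281.58, 'cy': 205.295, 'k1': -0.158, 'cam_to_world': [[-0.61, -0.591, 0.527, 141.162], [-0.792, 0.442, -0.421, 234.366], [0.015, -0.675, -0.738, 688.757], [0.0, 0.0, 0.0, 1.0]]}
wrist {'fx': 339.761, 'fy': 339.761, 'cx': 281.835, 'cy': 206.287, 'k1': 0.023, 'cam_to_world': [[0.254, 0.933, 0.256, 68.201], [0.967, -0.244, -0.069, 524.811], [-0.002, 0.265, -0.964, 372.34], [0.0, 0.0, 0.0, 1.0]]}
```

View pics/top.png

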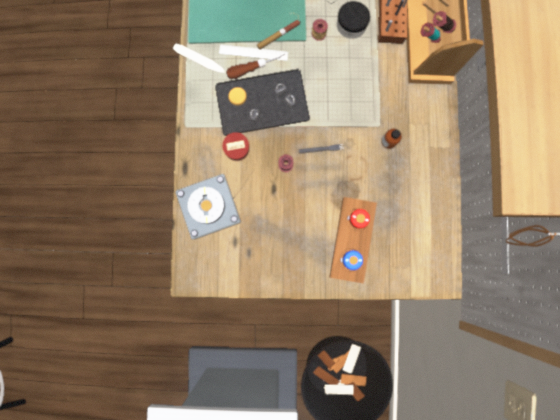

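The top view shows the grey base at about (207,206), the red die at (361,218), the blue die at (353,260), the tin at (235,146) and the spool at (286,162). Next I'll enlarge the base and the rack.

```bash
python3 - <<'E'
from h import *
a=cv2.imread('pics/top.png')
c=np.hstack([cv2.resize(a[165:245,165:245],(400,400),interpolation=cv2.INTER_CUBIC),cv2.resize(a[200:280,320:400],(400,400),interpolation=cv2.INTER_CUBIC)])
cv2.imwrite('pics/crop.png',c)
ci=bot.camera_info('top')
print('mouth',at_z(ci,206,205,50),'red',at_z(ci,361,218,70),'blue',at_z(ci,353,260,70))
E
```

```text
mouth [580.39523458  33.75047641  50.        ] red [ 557.07599598 -277.78008317   70.        ] blue [ 473.75262263 -262.19375097   70.        ]
```

View pics/crop.png

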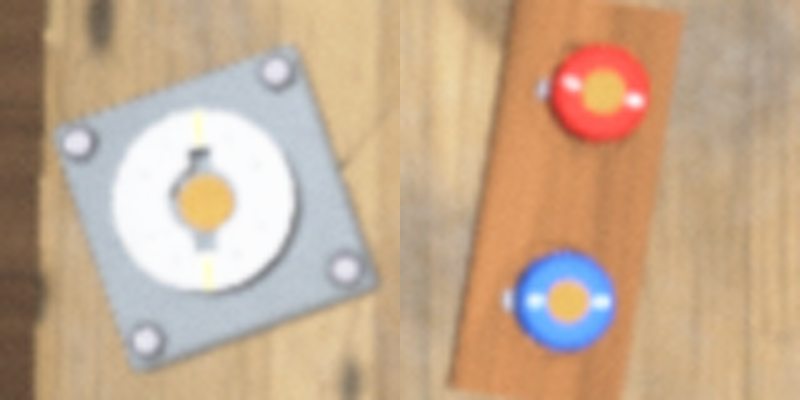

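Red die: about (557,-278) with its pin at about 74°. Socket: about (580,34) with its slots at about 3°. I'll move over the red die now, at constant yaw.

```bash
python3 -m crank '[-0.97,-1,0,0,0,0,-0.97,-1,0,0,0,0,-0.97,-1,0,0,0,0,-0.97,-1,0,0,0,0,-0.97,-1,0,0,0,0]' -1
python3 -c "
from h import *
print(bot.read_state()['joints'])"
```

```text
clock: 0.52
ee_pos: [219.1, 354.3, 230.8]
orientation: [-0.0, 0.128, 0.992, -0.0]
contact_force: [1.7, -0.1, 0.0]
finger_gap: 85.0
gripper_force: 0.0
[ 1.01725038e+00  7.53234380e-02 -3.70315261e-01  1.12605446e+00
 -2.03729069e-04  1.27317137e+00]
```

```bash
for i in 1; do python3 -m crank '[-0.97,-1,0,0,0,0,-0.97,-1,0,0,0,0,-0.97,-1,0,0,0,0,-0.97,-1,0,0,0,0,-0.97,-1,0,0,0,0]'
python3 -m crank '[-0.97,-1,0,0,0,0,-0.97,-1,0,0,0,0,-0.97,-1,0,0,0,0,-0.97,-1,0,0,0,0,-0.97,-1,0,0,0,0]'
python3 -m crank '[-0.97,-1,0,0,0,0,-0.97,-1,0,0,0,0,-0.97,-1,0,0,0,0,-0.97,-1,0,0,0,0,-0.97,-1,0,0,0,0]'
python3 -m crank '[-0.97,-1,0,0,0,0,-0.97,-1,0,0,0,0,-0.97,-1,0,0,0,0,-0.97,-1,0,0,0,0,-0.97,-1,0,0,0,0]'; done
python3 -m crank '[0,-1,0,0,0,-1,0,0,0,0,0,-1,0,0,0,0,0,-1,0,0,0,0,0,-1,0,0,0,0,0,-1]'
python3 - <<'E'
from h import *
s=bot.read_state(); print(s['joints'],s['ee_pos'])
ci=bot.camera_info('wrist'); a=bot.get_image('wrist'); cv2.imwrite('pics/w1.png',a)
import json; json.dump({k:np.array(v).tolist() for k,v in ci.items()},open('w1.json','w'))
E
```

```text
clock: 0.93
ee_pos: [304.5, 202.7, 231.1]
orientation: [-0.0, 0.128, 0.992, -0.0]
contact_force: [0.4, 0.5, 0.0]
finger_gap: 85.9
gripper_force: 0.0
clock: 1.35
ee_pos: [390.1, 50.9, 231.1]
orientation: [-0.0, 0.128, 0.992, 0.0]
contact_force: [0.4, 1.0, -0.4]
finger_gap: 85.4
gripper_force: 0.0
clock: 1.77
ee_pos: [475.6, -100.8, 230.9]
orientation: [-0.0, 0.128, 0.992, 0.0]
contact_force: [1.0, -0.1, -0.1]
finger_gap: 85.2
gripper_force: 0.0
clock: 2.18
ee_pos: [561.2, -252.3, 230.7]
orientation: [-0.001, 0.128, 0.992, 0.0]
contact_force: [0.8, -0.4, 0.0]
finger_gap: 85.7
gripper_force: 0.0
clock: 2.6
ee_pos: [554.2, -275.1, 230.5]
orientation: [-0.001, -0.048, 0.999, 0.0]
contact_force: [-0.0, 0.3, -0.1]
finger_gap: 85.4
gripper_force: 0.0
[-4.60821709e-01  4.25175354e-01  1.07084567e-01  1.25432737e+00
  6.10033052e-05 -5.55910021e-01] [ 554.17575367 -275.11125515  230.47405417]
```

View pics/w1.png

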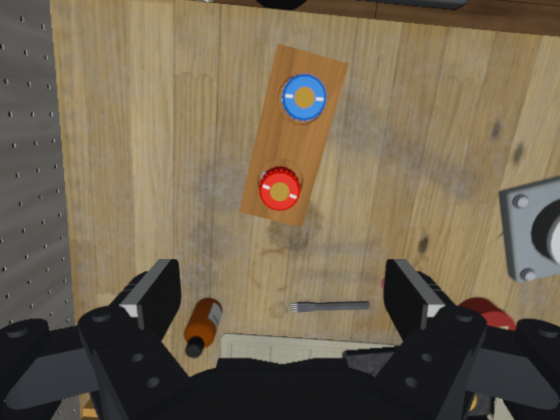

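The wrist view shows the red knob top at (280,191) with white marks near (266,187) and (293,196), and the blue die at (304,97). I'll measure those points from the picture.

```bash
cat >> h.py <<'E'
def die(a,ci,u,v,r,z=70):
    "gold disc centre and white-mark direction near (u,v)"
    x0,y0=u-r,v-r; c=a[y0:v+r+1,x0:u+r+1]; h=cv2.cvtColor(c,cv2.COLOR_BGR2HSV)
    Y,X=np.mgrid[:c.shape[0],:c.shape[1]]; near=(X-r)**2+(Y-r)**2<r*r
    g=(h[...,0]>10)&(h[...,0]<28)&(h[...,1]>90)&near; w=(h[...,1]<90)&(h[...,2]>170)&near
    gc=[X[g].mean()+x0,Y[g].mean()+y0]; P=at_z(ci,*gc,z)
    pts=np.array([at_z(ci,x+x0,y+y0,z)[:2] for x,y in zip(X[w],Y[w])]); d=pts-pts.mean(0)
    v_=np.linalg.svd(d,full_matrices=False)[2][0]
    print('gold',g.sum(),gc,P,'white',w.sum(),pts.mean(0),'ang',np.degrees(np.arctan2(v_[1],v_[0]))%180)
E
python3 - <<'E'
from h import *; import json
ci=json.load(open('w1.json')); a=cv2.imread('pics/w1.png')
die(a,ci,280,191,18); die(a,ci,304,97,19)
ct=bot.camera_info('top'); t=cv2.imread('pics/top.png'); die(t,ct,360,218,9)
p=[at_z(ct,205,190,50),at_z(ct,206.8,220,50)]; d=p[1]-p[0]; print('slot',np.degrees(np.arctan2(d[1],d[0]))%180,(p[0]+p[1])/2)
E
```

```text
gold 288 [np.float64(279.1354166666667), np.float64(191.27430555555554)] [ 555.79603605 -276.98348565   70.        ] white 43 [ 555.97216949 -275.85219166] ang 75.88162458214961
gold 303 [np.float64(304.029702970297), np.float64(96.94389438943895)] [ 472.43899082 -263.60505518   70.        ] white 77 [ 472.61274632 -263.24739246] ang 89.74454370608464
gold 62 [np.float64(360.16129032258067), np.float64(217.88709677419354)] [ 557.27905832 -276.10040581   70.        ] white 14 [ 557.47865991 -276.07197692] ang 74.49039474581517
slot 5.041688975585572 [580.47751669  33.98385369  50.        ]
```

```bash
python3 -m crank '[-0.074,-0.063,0.8,0,0,0,0,0,0.8,0,0,0,0,0,0.8,0,0,0,0,0,0.8,0,0,0,0,0,0.8,0,0,0]'
python3 -m crank '[0,0,0.8,0,0,0,0,0,0.8,0,0,0,0,0,0.8,0,0,0,0,0,0.8,0,0,0,0,0,0.62,0,0,0]'
python3 -m crank '[0,0,0,0,0,0,0,0,0,0,0,0,0,0,0,0,0,0,0,0,0,0,0,0,0,0,0,0,0,0]' 1
python3 -m crank '[0,0,0,0,0,0,0,0,0,0,0,0,0,0,0,0,0,0,0,0,0,0,0,0,0,0,0,0,0,0]'
python3 -m crank '[0,0,0,0,0,0,0,0,0,0,0,0,0,0,0,0,0,0,0,0,0,0,0,0,0,0,0,0,0,0]'
```

```text
clock: 3.07
ee_pos: [556.3, -276.1, 130.1]
orientation: [-0.0, -0.045, 0.999, 0.0]
contact_force: [0.1, 0.3, -0.7]
finger_gap: 85.0
gripper_force: 0.0
clock: 3.48
ee_pos: [555.5, -275.7, 33.7]
orientation: [-0.001, -0.045, 0.999, 0.001]
contact_force: [-0.3, 0.7, -0.7]
finger_gap: 85.4
gripper_force: 0.0
clock: 3.9
ee_pos: [557.9, -276.9, 37.5]
orientation: [0.001, -0.046, 0.999, -0.001]
contact_force: [0.2, 0.2, 3.8]
finger_gap: 36.6
gripper_force: 60.3
clock: 4.32
ee_pos: [557.9, -276.9, 37.5]
orientation: [0.002, -0.046, 0.999, -0.001]
contact_force: [0.2, -0.1, 6.5]
finger_gap: 36.2
gripper_force: 60.5
clock: 4.73
ee_pos: [557.9, -277.0, 37.5]
orientation: [0.002, -0.046, 0.999, -0.001]
contact_force: [0.8, 0.1, 5.9]
finger_gap: 36.0
gripper_force: 60.5
```

```bash
python3 -m crank '[0,0,-0.4,0,0,0,0,0,-0.9,0,0,0,0,0,-1,0,0,0,0,0,-1,0,0,0,0,0,-1,0,0,0]'
python3 -m crank '[-0.17,1,0,0,0,0,-0.17,1,0,0,0,0,-0.17,1,0,0,0,0,-0.17,1,0,0,0,0,-0.17,1,0,0,0,0]'
python3 -m crank '[-0.17,1,0,0,0,0,-0.17,1,0,0,0,0,-0.17,1,0,0,0,0,-0.17,1,0,0,0,0,-0.17,1,0,0,0,0]'
python3 -m crank '[-0.17,1,0,0,0,0,-0.17,1,0,0,0,0,0,0.3,0,0,0,0,0,0,0,0,0,1,0,0,0,0,0,1]'
python3 -m crank '[0,0,0,0,0,1,0,0,0,0,0,1,0,0,0,0,0,1,0,0,0,0,0,1,0,0,0,0,0,1]'
python3 -m crank '[0,0,0,0,0,1,0,0,0,0,0,1,0,0,0,0,0,1,0,0,0,0,0,1,0,0,0,0,0,1]'
python3 -m crank '[0,0,0,0,0,1,0,0,0,0,0,1,0,0,0,0,0,1,0,0,0,0,0,1,0,0,0,0,0,0.75]'
python3 - <<'E'
from h import *; import json
s=bot.read_state(); print(s['joints'],s['ee_pos'])
ci=bot.camera_info('wrist'); a=bot.get_image('wrist'); cv2.imwrite('pics/w2.png',a)
json.dump({k:np.array(v).tolist() for k,v in ci.items()},open('w2.json','w'))
E
```

```text
clock: 5.15
ee_pos: [555.8, -275.9, 144.4]
orientation: [-0.001, -0.046, 0.999, 0.0]
contact_force: [-0.0, -0.9, -1.8]
finger_gap: 36.3
gripper_force: 60.2
clock: 5.57
ee_pos: [565.6, -148.7, 143.6]
orientation: [-0.0, -0.046, 0.999, 0.0]
contact_force: [0.3, -0.5, -1.1]
finger_gap: 36.4
gripper_force: 60.3
clock: 5.98
ee_pos: [575.2, -22.1, 143.5]
orientation: [-0.0, -0.046, 0.999, 0.0]
contact_force: [0.2, 0.4, -0.3]
finger_gap: 36.5
gripper_force: 60.3
clock: 6.4
ee_pos: [578.4, 35.2, 143.4]
orientation: [-0.001, 0.025, 1.0, -0.0]
contact_force: [-0.9, 0.9, -2.4]
finger_gap: 36.3
gripper_force: 60.3
clock: 6.82
ee_pos: [578.4, 34.1, 143.4]
orientation: [-0.0, 0.199, 0.98, -0.0]
contact_force: [0.0, -0.8, -0.9]
finger_gap: 36.4
gripper_force: 60.3
clock: 7.23
ee_pos: [578.4, 34.0, 143.4]
orientation: [-0.0, 0.366, 0.931, -0.0]
contact_force: [0.0, 1.0, -1.4]
finger_gap: 36.4
gripper_force: 60.3
clock: 7.65
ee_pos: [578.4, 34.0, 143.4]
orientation: [-0.0, 0.514, 0.858, -0.0]
contact_force: [-0.5, -1.0, -1.7]
finger_gap: 36.2
gripper_force: 60.3
[ 5.89530676e-02  4.01474106e-01 -1.64063901e-01  1.00634326e+00
 -3.78403304e-04  1.13975771e+00] [578.40542859  34.01688092 143.38780447]
```

View pics/w2.png

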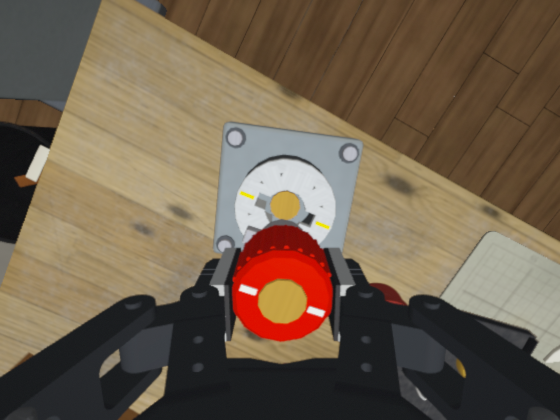

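The wrist view shows the die held upright, with white marks at (248,289) and (315,312) and a gold centre at (282,301). The socket's yellow marks are at (247,195) and (322,225).

```bash
cat > m.py <<'E'
from h import *; import json
def yellow(a,ci,box,z=50):
    x0,y0,x1,y1=box; h=cv2.cvtColor(a[y0:y1,x0:x1],cv2.COLOR_BGR2HSV)
    m=((h[...,0]>22)&(h[...,0]<35)&(h[...,1]>130)&(h[...,2]>150)).astype(np.uint8)
    n,l,st,c=cv2.connectedComponentsWithStats(m); k=[i for i in range(1,n) if st[i,4]>8]
    q=[c[i]+[x0,y0] for i in k]; print('yel',[(st[i,4],(c[i]+[x0,y0]).round(1)) for i in k])
    if len(q)==2:
        P=[at_z(ci,*p,z) for p in q]; d=P[1]-P[0]; print('mid',(P[0]+P[1])/2,'len',np.linalg.norm(d),'ang',np.degrees(np.arctan2(d[1],d[0]))%180)
E
python3 - <<'E'
from m import *
ci=json.load(open('w2.json')); a=cv2.imread('pics/w2.png')
yellow(a,ci,(236,165,336,245))
die(a,ci,282,301,42,176)
c=a[150:250,230:340]; g=cv2.cvtColor(c,cv2.COLOR_BGR2HSV); m=((g[...,1]<40)&(g[...,2]>170)).astype(np.uint8)
n,l,st,cc=cv2.connectedComponentsWithStats(m); i=1+st[1:,4].argmax()
p=cv2.convexHull(np.argwhere(l==i)[:,::-1].astype(np.int32)).reshape(-1,2)+[230,150]
W=np.array([at_z(ci,*q,50)[:2] for q in p if q[1]<225])
s=np.linalg.lstsq(np.c_[2*W,np.ones(len(W))],(W**2).sum(1),rcond=None)[0]; print('circle',s[:2],'r',np.sqrt(s[2]+s[:2]@s[:2]))
E
```

```text
yel [(np.int32(46), array([246.7, 194.7])), (np.int32(43), array([322. , 224.9]))]
mid [580.16776426  34.97703146  50.        ] len 58.7860912603989 ang 5.551823186129331
gold 1773 [np.float64(281.95544275239706), np.float64(302.01410039481107)] [577.7372422   35.51881906 176.        ] white 200 [577.66245471  36.13837502] ang 8.38604456879606
circle [581.26852797  34.05546716] r 37.67472220089112
```

```bash
python3 -m crank '[-0.068,0.077,0,0,0,0.72,0,0,0.5,0,0,0,0,0,0.7,0,0,0,0,0,0.7,0,0,0,0,0,0.4,0,0,0]'
python3 -m crank '[0,0,0,0,0,0,0,0,0,0,0,0,0,0,0,0,0,0,0,0,0,0,0,0,0,0,0,0,0,0]'
python3 - <<'E'
from m import *
s=bot.read_state(); print(s['ee_pos'],s['orientation'])
ci=bot.camera_info('wrist'); a=bot.get_image('wrist'); cs=bot.camera_info('scene'); b=bot.get_image('scene'); cv2.imwrite('pics/w3.png',a); cv2.imwrite('pics/s3.png',b)
json.dump({k:np.array(v).tolist() for k,v in ci.items()},open('w3.json','w'))
u,v=proj(cs,[580.3,34.5,70]).astype(int); print(u,v)
u=min(max(u,60),500);v=min(max(v,60),360)
cv2.imwrite('pics/c3.png',np.hstack([cv2.resize(a[120:350,150:400],(400,368)),cv2.resize(b[v-55:v+55,u-60:u+60],(400,368),interpolation=cv2.INTER_CUBIC)]))
E
```

```text
clock: 8.12
ee_pos: [580.1, 33.5, 84.2]
orientation: [-0.001, 0.534, 0.845, -0.001]
contact_force: [0.4, -0.3, -1.0]
finger_gap: 36.5
gripper_force: 60.4
clock: 8.53
ee_pos: [582.4, 34.0, 86.9]
orientation: [0.001, 0.534, 0.845, 0.001]
contact_force: [-0.1, -0.2, -0.8]
finger_gap: 36.3
gripper_force: 60.3
[582.43826373  34.04536523  86.92351969] [8.39732692e-04 5.34258519e-01 8.45320517e-01 5.94487720e-04]
208 248
```

View pics/c3.png

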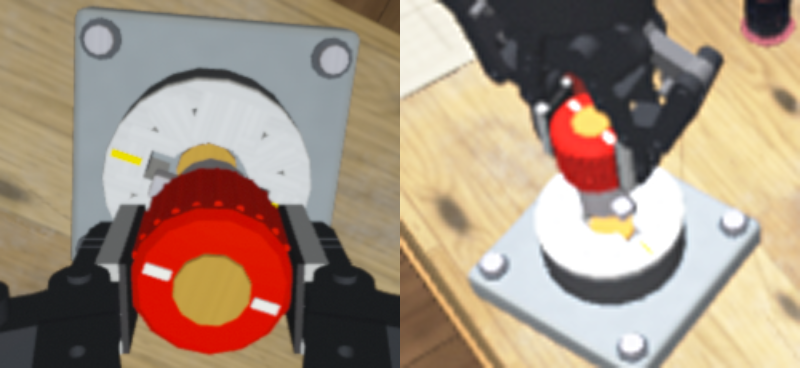

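```bash
python3 - <<'E'
from m import *
ci=json.load(open('w3.json')); a=cv2.imread('pics/w3.png')
for z in (117,119.5,122): die(a,ci,282,301,42,z)
yellow(a,ci,(206,195,340,260))
m=bot.camera_info('scene'); b=cv2.imread('pics/s3.png')
print([at_z(ci,228,218,50)])
c=a[150:280,190:360]; g=cv2.cvtColor(c,cv2.COLOR_BGR2HSV); mm=((g[...,1]<40)&(g[...,2]>170)).astype(np.uint8)
n,l,st,cc=cv2.connectedComponentsWithStats(mm); i=1+st[1:,4].argmax()
p=cv2.convexHull(np.argwhere(l==i)[:,::-1].astype(np.int32)).reshape(-1,2)+[190,150]
W=np.array([at_z(ci,*q,50)[:2] for q in p if q[1]<215])
s=np.linalg.lstsq(np.c_[2*W,np.ones(len(W))],(W**2).sum(1),rcond=None)[0]; print('circle',s[:2],'r',np.sqrt(s[2]+s[:2]@s[:2]),len(W))
E
```

```text
gold 1780 [np.float64(281.95786516853934), np.float64(302.1207865168539)] [582.39165816  34.12564523 117.        ] white 200 [582.2409643   34.70960452] ang 5.5947210818021675
gold 1780 [np.float64(281.95786516853934), np.float64(302.1207865168539)] [581.73879969  35.48912158 119.5       ] white 200 [581.5914799   36.06000587] ang 5.594721081802164
gold 1780 [np.float64(281.95786516853934), np.float64(302.1207865168539)] [581.08594122  36.85259792 122.        ] white 200 [580.94199551  37.41040721] ang 5.594721081802164
yel [(np.int32(83), array([228.5, 217.7]))]
[array([550.73603925,  31.82363091,  50.        ])]
circle [580.19588538  35.13614605] r 36.39269247309569 18
```

The die's pin and the slots now both measure about 5.5°, and the die is about 1.7 mm off along tool y. I'll correct that and lower slowly.

```bash
python3 -m crank '[0,-0.068,0,0,0,0,0,0,0.1,0,0,0,0,0,0.1,0,0,0,0,0,0.1,0,0,0,0,0,0.1,0,0,0]'
python3 -m crank '[0,0,0,0,0,0,0,0,0.05,0,0,0,0,0,0.05,0,0,0,0,0,0.05,0,0,0,0,0,0,0,0,0]'
```

```text
clock: 9.05
ee_pos: [579.8, 33.3, 75.4]
orientation: [-0.0, 0.534, 0.845, -0.0]
contact_force: [-0.5, -0.8, -2.4]
finger_gap: 36.5
gripper_force: 60.3
clock: 9.47
ee_pos: [579.9, 33.3, 71.8]
orientation: [-0.0, 0.534, 0.845, -0.0]
contact_force: [-0.6, 0.8, -1.2]
finger_gap: 36.6
gripper_force: 60.3
```

```bash
python3 -m crank '[0,0,0.04,0,0,0,0,0,0.04,0,0,0,0,0,0.04,0,0,0,0,0,0.04,0,0,0,0,0,0,0,0,0]'
python3 -m crank '[0,0,0.04,0,0,0,0,0,0.04,0,0,0,0,0,0,0,0,0,0,0,0,0,0,0,0,0,0,0,0,0]'
```

```text
clock: 9.88
ee_pos: [579.9, 33.3, 67.8]
orientation: [-0.0, 0.534, 0.845, -0.0]
contact_force: [0.4, 0.1, -0.8]
finger_gap: 36.4
gripper_force: 60.4
clock: 10.3
ee_pos: [580.0, 33.3, 66.5]
orientation: [0.0, 0.534, 0.845, 0.0]
contact_force: [-1.3, -1.2, 3.2]
finger_gap: 36.3
gripper_force: 60.8
```

The pin has dropped into the slots and the nose is on the spring plate. Pressing now.

```bash
python3 -m crank '[0,0,0.08,0,0,0,0,0,0.08,0,0,0,0,0,0.08,0,0,0,0,0,0.08,0,0,0,0,0,0,0,0,0]'
python3 -m crank '[0,0,0.04,0,0,0,0,0,0,0,0,0,0,0,0,0,0,0,0,0,0,0,0,0,0,0,0,0,0,0]'
```

```text
clock: 10.72
ee_pos: [580.1, 33.3, 58.4]
orientation: [0.0, 0.534, 0.845, 0.0]
contact_force: [-3.9, -0.5, 9.9]
finger_gap: 36.1
gripper_force: 61.4
clock: 11.13
ee_pos: [580.1, 33.3, 57.8]
orientation: [0.0, 0.534, 0.845, 0.0]
contact_force: [-3.8, -0.9, 8.7]
finger_gap: 36.5
gripper_force: 61.4
```

```bash
python3 -m crank '[0.014,-0.03,0,0,0,0,0,0,0.03,0,0,0,0,0,0.03,0,0,0,0,0,0,0,0,0,0,0,0,0,0,0]'
python3 -m crank '[0,0,0,0,0,0,0,0,0,0,0,0,0,0,0,0,0,0,0,0,0,0,0,0,0,0,0,0,0,0]'
```

```text
clock: 11.55
ee_pos: [580.1, 33.3, 56.7]
orientation: [0.001, 0.534, 0.845, 0.001]
contact_force: [-1.5, -0.5, 10.2]
finger_gap: 36.6
gripper_force: 61.4
clock: 11.97
ee_pos: [580.1, 33.3, 56.7]
orientation: [0.001, 0.534, 0.845, 0.001]
contact_force: [-2.7, -0.5, 9.3]
finger_gap: 36.4
gripper_force: 61.4
```

```bash
python3 -m crank '[0,0,0,0,0,0.5,0,0,0,0,0,0.5,0,0,0,0,0,0.5,0,0,0,0,0,0.5,0,0,0,0,0,0.5]'
python3 -m crank '[0,0,0,0,0,0,0,0,0,0,0,0,0,0,0,0,0,0,0,0,0,0,0,0,0,0,0,0,0,0]'
python3 -c "
from h import *
s=bot.read_state(); print(s['moment'],s['orientation'])"
```

```text
clock: 12.38
ee_pos: [580.5, 33.4, 56.8]
orientation: [0.001, 0.607, 0.795, 0.001]
contact_force: [-1.8, 0.2, 9.7]
finger_gap: 36.5
gripper_force: 61.5
clock: 12.8
ee_pos: [580.5, 33.4, 56.8]
orientation: [0.001, 0.606, 0.795, 0.001]
contact_force: [-1.8, -0.5, 9.1]
finger_gap: 36.4
gripper_force: 61.5
[-0.03541622  0.44215604 -0.01229309] [0.00113957 0.60596582 0.79548924 0.00099607]
```

```bash
python3 -m crank '[0,0,0,0,0,0.7,0,0,0,0,0,0.7,0,0,0,0,0,0.7,0,0,0,0,0,0.7,0,0,0,0,0,0.7]'
python3 -m crank '[0,0,0,0,0,0.7,0,0,0,0,0,0.7,0,0,0,0,0,0.7,0,0,0,0,0,0.7,0,0,0,0,0,0.7]'
python3 -m crank '[0,0,0,0,0,0.7,0,0,0,0,0,0.7,0,0,0,0,0,0.7,0,0,0,0,0,0.7,0,0,0,0,0,0.7]'
python3 -m crank '[0,0,0,0,0,0.7,0,0,0,0,0,0.7,0,0,0,0,0,0.7,0,0,0,0,0,0.7,0,0,0,0,0,0.7]'
python3 -c "
from h import *
s=bot.read_state(); print(s['moment'],s['orientation'],s['joints'])"
```

```text
clock: 13.22
ee_pos: [580.9, 33.4, 57.0]
orientation: [0.001, 0.699, 0.715, 0.001]
contact_force: [-0.8, -0.5, 9.6]
finger_gap: 36.5
gripper_force: 61.4
clock: 13.63
ee_pos: [581.2, 33.4, 57.0]
orientation: [0.001, 0.781, 0.624, 0.002]
contact_force: [-0.9, 0.1, 8.9]
finger_gap: 36.4
gripper_force: 61.4
clock: 14.05
ee_pos: [581.3, 33.4, 57.1]
orientation: [0.001, 0.851, 0.525, 0.002]
contact_force: [-0.1, 0.1, 8.9]
finger_gap: 36.2
gripper_force: 61.4
clock: 14.47
ee_pos: [581.2, 33.4, 57.0]
orientation: [0.001, 0.909, 0.417, 0.002]
contact_force: [-1.9, 0.4, 8.8]
finger_gap: 36.6
gripper_force: 61.4
[-0.10310433  0.21507768  0.04352905] [7.59529047e-04 9.08955490e-01 4.16887818e-01 1.97147304e-03] [ 5.74132457e-02  4.76641194e-01 -2.89395079e-01  8.00534659e-01
  2.05842363e-05  2.33896646e+00]
```

```bash
M='from h import *
s=bot.read_state(); o=s["orientation"]; print("M",s["moment"].round(2) if hasattr(s["moment"],"round") else s["moment"],"turned",2*(57.71-np.degrees(np.arctan2(o[2],o[1]))))'; echo "$M">mz.py
python3 -m crank '[0,0,0,0,0,0.7,0,0,0,0,0,0.7,0,0,0,0,0,0.7,0,0,0,0,0,0.7,0,0,0,0,0,0.7]'; python3 mz.py
python3 -m crank '[0,0,0,0,0,0.3,0,0,0,0,0,0.3,0,0,0,0,0,0.3,0,0,0,0,0,0.3,0,0,0,0,0,0]'; python3 mz.py
```

```text
clock: 14.88
ee_pos: [581.1, 33.6, 57.0]
orientation: [0.0, 0.953, 0.303, 0.002]
contact_force: [-1.7, 0.8, 9.8]
finger_gap: 36.6
gripper_force: 61.4
M [0.11 0.23 0.09] turned 80.13724477036038
clock: 15.3
ee_pos: [581.0, 33.7, 57.0]
orientation: [0.0, 0.965, 0.264, 0.002]
contact_force: [-1.1, 1.1, 9.8]
finger_gap: 36.6
gripper_force: 61.4
M [0.1  0.28 0.  ] turned 84.83265177809078
```

```bash

python3 -m crank '[0,0,0,0,0,0.25,0,0,0,0,0,0.25,0,0,0,0,0,0.25,0,0,0,0,0,0,0,0,0,0,0,0]'; python3 mz.py
python3 -m crank '[0,0,0,0,0,0.25,0,0,0,0,0,0.25,0,0,0,0,0,0,0,0,0,0,0,0,0,0,0,0,0,0]'; python3 mz.py
```

```text
clock: 15.72
ee_pos: [580.8, 33.7, 57.0]
orientation: [-0.0, 0.971, 0.239, 0.002]
contact_force: [-1.2, 0.8, 10.7]
finger_gap: 36.2
gripper_force: 61.4
M [0.17 0.41 0.09] turned 87.78607889005227
clock: 16.13
ee_pos: [580.2, 33.9, 56.9]
orientation: [-0.0, 0.975, 0.222, 0.001]
contact_force: [-2.5, 1.6, 11.4]
finger_gap: 36.3
gripper_force: 61.5
M [0.21 0.58 0.09] turned 89.77251753095106
```

```bash

python3 -m crank '[0,0,0,0,0,0.25,0,0,0,0,0,0.25,0,0,0,0,0,0,0,0,0,0,0,0,0,0,0,0,0,0]'; python3 mz.py
```

```text
clock: 16.55
ee_pos: [579.7, 34.0, 56.9]
orientation: [-0.001, 0.979, 0.205, 0.001]
contact_force: [-3.9, 0.3, 12.4]
finger_gap: 36.6
gripper_force: 61.6
M [0.26 0.78 0.18] turned 91.76235957358188
```

```bash

python3 -m crank '[0,0,-0.04,0,0,0,0,0,-0.04,0,0,0,0,0,-0.04,0,0,0,0,0,0,0,0,0,0,0,0,0,0,0]'; python3 mz.py
python3 -m crank '[0,0,-0.04,0,0,0,0,0,-0.04,0,0,0,0,0,0,0,0,0,0,0,0,0,0,0,0,0,0,0,0,0]'; python3 mz.py
```

```text
clock: 16.97
ee_pos: [579.6, 34.0, 59.0]
orientation: [-0.001, 0.979, 0.205, 0.001]
contact_force: [-2.1, 2.8, 6.8]
finger_gap: 36.4
gripper_force: 61.1
M [0.42 0.45 0.08] turned 91.77023822356989
clock: 17.38
ee_pos: [579.5, 33.9, 60.8]
orientation: [-0.001, 0.979, 0.205, 0.0]
contact_force: [-1.0, 2.8, 5.5]
finger_gap: 36.5
gripper_force: 61.0
M [0.64 0.34 0.07] turned 91.7904206492499
```

The die rose past the under-lip height, so it is in the notch. Letting go.

```bash

python3 -m crank '[0,0,0,0,0,0,0,0,0,0,0,0,0,0,0,0,0,0,0,0,0,0,0,0,0,0,0,0,0,0]' -1
python3 -m crank '[0,0,0,0,0,0,0,0,-0.2,0,0,0,0,0,-0.6,0,0,0,0,0,-1,0,0,0,0,0,-1,0,0,0]'
python3 -m crank '[0,0,-1,0,0,0,0,0,-0.5,0,0,0,0,0,0,0,0,0,0,0,0,0,0,0,0,0,0,0,0,0]'
python3 - <<'E'
from m import *
a=bot.get_image('wrist'); ci=bot.camera_info('wrist'); cs=bot.camera_info('scene'); b=bot.get_image('scene'); ct=bot.camera_info('top'); t=bot.get_image('top')
json.dump({k:np.array(v).tolist() for k,v in ci.items()},open('w4.json','w'))
cv2.imwrite('pics/w4.png',a); cv2.imwrite('pics/s4.png',b); cv2.imwrite('pics/t4.png',t)
cv2.imwrite('pics/c4.png',np.hstack([cv2.resize(a[60:360,130:430],(400,400)),cv2.resize(b[193:303,153:263],(400,400),interpolation=cv2.INTER_CUBIC)]))
for z in (92,95): 
    print(proj(ci,[580.3,34.5,z]))
E
```

```text
clock: 17.8
ee_pos: [579.0, 33.0, 60.2]
orientation: [0.0, 0.979, 0.204, -0.0]
contact_force: [-0.2, -0.2, 0.3]
finger_gap: 85.6
gripper_force: 0.0
clock: 18.22
ee_pos: [578.2, 33.2, 130.8]
orientation: [-0.0, 0.979, 0.205, -0.001]
contact_force: [-0.8, -0.4, 1.1]
finger_gap: 85.5
gripper_force: 0.0
clock: 18.63
ee_pos: [578.4, 33.2, 167.1]
orientation: [-0.0, 0.979, 0.205, -0.001]
contact_force: [-0.2, 0.2, 0.0]
finger_gap: 85.5
gripper_force: 0.0
[281.98028609 213.23026947]
[281.9777871  214.54763969]
```

View pics/c4.png

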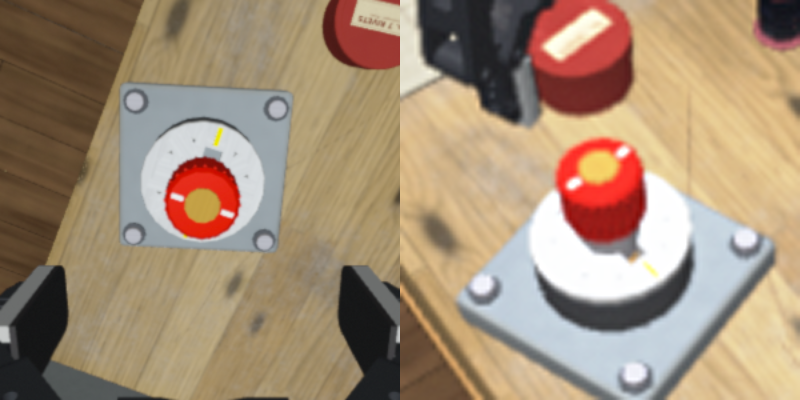

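The die stands upright in the socket, with its marks at about 90° to the yellow slot marks. The knob top at wrist pixel (281.5,214.5) fits z = 95, which is the locked height. I'll check the angle and the bystanders.

```bash
python3 - <<'E'
from m import *
ci=json.load(open('w4.json')); a=cv2.imread('pics/w4.png')
for z in(92,95): die(a,ci,281,214,27,z)
cs=bot.camera_info('scene'); b=cv2.imread('pics/s4.png')
g=cv2.cvtColor(b,cv2.COLOR_BGR2HSV); u,v=np.round([153+600*0,193]).astype(int)
cx,cy=153+int(200*110/400),193+int(168*110/400)
c=g[cy-6:cy+7,cx-8:cx+9]; m=(c[...,0]>10)&(c[...,0]<28)&(c[...,1]>90); Y,X=np.nonzero(m); print('scene gold',X.mean()+cx-8,Y.mean()+cy-6,m.sum(),[proj(cs,[580.3,34.5,z]).round(1).tolist() for z in(92,95,106)])
t0=cv2.imread('pics/top.png');t=cv2.imread('pics/t4.png')
for n,(x,y) in dict(tin=(235,146),spool=(286,162),blue=(353,260)).items(): print(n,cv2.absdiff(t0[y-14:y+15,x-14:x+15],t[y-14:y+15,x-14:x+15]).mean())
s0=cv2.imread('pics/s3.png'); print('clock',bot.read_state()['clock'])
E
```

```text
gold 559 [np.float64(281.175313059034), np.float64(213.9051878354204)] [579.65621154  34.80266597  92.        ] white 170 [572.08043787  32.18952861] ang 86.513668158437
gold 559 [np.float64(281.175313059034), np.float64(213.9051878354204)] [580.49249821  35.15844787  95.        ] white 170 [573.02181444  32.58155953] ang 86.51366815843704
scene gold 207.0375 238.3875 80 [[206.8, 239.6], [206.6, 238.5], [205.9, 234.1]]
tin 5.8636543797066984
spool 5.491874752279033
blue 5.476020610384463
clock 18.7833
```

```bash
python3 - <<'E'
from m import *
ci=json.load(open('w4.json')); a=cv2.imread('pics/w4.png')
die(a,ci,281,214,24,95); die(a,ci,281,214,22,95)
print('scene-bg diff',cv2.absdiff(cv2.imread('pics/top.png'),cv2.imread('pics/t4.png'))[250:290,200:300].mean())
def cen(f,x,y,lo,hi,r=18):
    h=cv2.cvtColor(cv2.imread(f)[y-r:y+r,x-r:x+r],cv2.COLOR_BGR2HSV); k=((h[...,0]>lo)&(h[...,0]<hi)&(h[...,1]>120)); Y,X=np.nonzero(k); return X.mean().round(2),Y.mean().round(2),k.sum()
for f in('pics/top.png','pics/t4.png'): print(cen(f,235,146,170,180),cen(f,286,162,160,181,12),cen(f,353,260,100,120))
E
```

```text
gold 554 [np.float64(281.2870036101083), np.float64(213.70036101083033)] [580.65039938  35.14747858  95.        ] white 78 [580.6833594   35.55799045] ang 94.49821135472587
gold 554 [np.float64(281.2870036101083), np.float64(213.70036101083033)] [580.65039938  35.14747858  95.        ] white 63 [580.71031855  35.39824074] ang 94.37425075983138
scene-bg diff 6.413666666666667
(np.float64(nan), np.float64(nan), np.int64(0)) (np.float64(nan), np.float64(nan), np.int64(0)) (np.float64(16.85), np.float64(17.84), np.int64(165))
(np.float64(nan), np.float64(nan), np.int64(0)) (np.float64(nan), np.float64(nan), np.int64(0)) (np.float64(16.85), np.float64(17.91), np.int64(170))<stdin>:6: RuntimeWarning: Mean of empty slice.
  ret = ret.dtype.type(ret / rcount)
```

The die is at 94.5°, about 89° from the slots at 5.5°. Its height matches the lock, and the bystander patches differ no more than bare bench does.

```bash
python3 -c "
from station import bot
print(bot.hand_in())"
```

```text
the job is handed in; nothing more can be done
None
```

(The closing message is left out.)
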